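# Clear the tape measure and flip the drill-bit case open

### The job

With the fingertips only, push the tape measure that stands right behind the closed drill-bit case (on its hinge side) along the back of the case, away from the robot and still upright, until all of it is past the far end of the case. Then push the yellow tab up and back, swinging the lid about its hinge until it is past its balance point, so that it falls back onto its stop and stays wide open by itself. Grip and lift nothing (do not pinch the tab), leave the case where it stands, and do not disturb the screw tin, the glue bottle or the sanding block.

Things in the scene. Friction and masses are not known exactly. Their poses are not given: they have to be found in the camera images.
- bit_case: Dark teal case lying flat, loose, about 1 kg (friction about 0.6: it resists some 5 N). 102 mm deep (x) x 150 mm wide (y), 41 mm high shut (of which the lid 15 mm). Origin: centre of its underside; x axis from the front (tab, latches, -51 mm) to the back (hinge, +51 mm), y to the case's own left, z up; x points ahead and to the left of the robot (yaw 0.8 to 1.1 rad), so the case's right end is the one far from the robot.
- bit_case_lid (a joint): Lid angle in rad: 0 shut (as it starts), 1.92 wide open on its stop; plain free hinge along the back edge (0.08 N m of lid weight when shut). Balance point about 1.3 rad: let go below 1.2 it falls shut, beyond 1.45 it falls open in a second or two.
- tab_front (a point): Middle of the front face of the yellow tab, 22 mm above the lid. Upright plate at the lid's front edge, 28 mm wide (case y), 41 to 77 mm above the table, front face at x = -49 mm of the case. Swing the fingertips up and back with it, in an arc about lid_hinge, pressing lightly: pushed straight back it sticks to the fingers, jams and the case slides. Lid edge 102 mm from hinge.
- lid_hinge (a point): Point on the hinge line, in the middle of the case's width, 26 mm above the table, at x = +51 mm of the case.
- tape_measure: Yellow-black tape measure, upright behind the case, 13 to 19 mm from it, in the way of the lid; 0.25 to 0.5 kg. Origin: underside, mid thickness. 32 mm thick (x +-16 mm), 67 mm high, long side along the case's back: 46 mm from the origin to its end nearer the robot (its +y), 31 mm to its far end (blade hook to 49 mm). Its axes run about as the case's.
- tab_back: Black rubber pad, 26 x 31 mm, on the rear face of the yellow tab. It need not be touched; touching it means that the tab is being gripped. Origin: middle of the pad's lower edge.
- screw_tin: Bystander: open round tin of screws, 69 mm across, 38 mm high, between the small-parts cabinet and the vice. Origin: centre of its underside.
- glue_bottle: Bystander: orange-capped yellow glue bottle standing upright, 41 x 62 mm, 198 mm high, between the small-parts cabinet and the saw. Origin: centre of its underside.
- sanding_block: Bystander: cork sanding block lying between the vice and the saw, 64 x 112 x 27 mm. Origin: centre of its underside.

How it is judged:
On the way, in this order (a step that is already met when the one before it is completed fails the run):
1. the tape measure stands upright past the far (right) end of the case while the lid is still shut (y of tape_measure in the frame of bit_case below -0.118 m and angle between tape_measure's own z axis and vertical below 0.15 rad and value of joint bit_case_lid below 0.1 rad), for 0.2 s.
2. the lid lies back on its stop (value of joint bit_case_lid above 1.8 rad), for 0.2 s.
At the end, for the whole second after the job is handed in: Lid open by itself beyond 1.8 rad, untouched; tape measure upright on the table, its origin over 118 mm to the right (-y) of the case's middle; case flat, within 25 mm of its start; tin, bottle and block within 30 mm of theirs; all at rest (value of joint bit_case_lid above 1.8 rad and contact force between the fingers and bit_case below 0.2 N and y of tape_measure in the frame of bit_case below -0.118 m and angle between tape_measure's own z axis and vertical below 0.15 rad and height (world z) of tape_measure below 0.01 m and linear speed of each of tape_measure, bit_case below 0.02 m/s and distance of bit_case from where it was at the start of the episode below 0.025 m and angle between bit_case's own z axis and vertical below 0.05 rad and distance of each of screw_tin, glue_bottle, sanding_block from where it was at the start of the episode below 0.03 m).
It fails at once if the tape measure is lifted off the table or toppled (height (world z) of tape_measure above 0.015 m or angle between tape_measure's own z axis and vertical above 0.6 rad).
It fails at once if the case is lifted, tipped or shoved more than 25 mm (height (world z) of bit_case above 0.012 m or angle between bit_case's own z axis and vertical above 0.2 rad or distance of bit_case from where it was at the start of the episode above 0.025 m).
It fails at once if the tab is gripped: its rear pad is pressed by a finger (contact force between the fingers and tab_back above 2 N).
It fails at once if the screw tin, glue bottle or sanding block is moved more than 30 mm (distance of any of screw_tin, glue_bottle, sanding_block from where it was at the start of the episode above 0.03 m).
It also fails if it takes over 61 s, if anything falls off the work surface, if the arm or the gripper's body presses on something with over 40 N, if the wrist force passes 120 N, or if a joint passes its speed limit or range.

### The arm

A 6-joint arm with a two-finger parallel gripper is mounted at the origin on a cart in front of the work surface, level with it; the furniture and walls round the work are solid. World frame = base frame: x ahead of the robot, y to its left, z up, the work surface at z = 0. Lengths are in m, angles in rad, forces in N, time in s.
With the tool pointing down it reaches from about 0.35 to 0.975 m from the base axis. Payload 7.1 kg.
Tool frame: the origin (TCP) lies midway between the tips of the shut fingers; the grasp point (between the pads) lies 19 mm behind it; z points along the fingers, y is the line along which they close (so a half turn about z gives the same grasp; the last joint's range is limited). The gripper opens to 88 mm and grips with 3 to 60 N. Pads are 20 mm wide; open, the fingers measure 115 mm over their backs; the gripper's body (75 mm by 178 mm) begins 61 mm behind the grasp point.
Start: joints at [-1.248, 0.423, 1.63, -0, 1.089, -0.019], TCP at [0.21, -0.589, 0.223] pointing down, gripper open.
Joint ranges: [-3, 3], [-0.9, 2.11], [0.09, 2.58], [-1.31, 4.45], [0.11, 2.69], [-2.54, 2.54]. Speed limits (rad/s): [2.39, 2.39, 3.01, 3.14, 3.14, 3.14].

### API

Orientations are given as a unit quaternion [w, x, y, z].
In Python, from station import move_pose, movel, movej, command_gripper, wait, inverse_kinematics, read_camera, camera_info, MotionError, job_done, get_time, get_joint_pos, get_qvel, get_effort, get_tcp_pos, get_ee_rot, get_ft_force, get_ft_torque, get_grip_width, get_finger_force gives the robot as it stands. Calls block until the motion is done:
- move_pose(position, orientation): joint-space move of the TCP to a pose.
- movel(position, frame=None, v=0.15, until_force=None): straight line of the TCP; frame=None keeps the orientation; v is the mean speed in m/s. With until_force (N) it stops when the force on the tool has changed by that much, and returns True; else False.
- movej(angles): joint-space move.
- command_gripper(opening): opening from 0.0 (shut) to 1.0 (fully open); the grip force is fixed at half the most; returns when the fingers have stopped.
- wait(seconds).
- inverse_kinematics(position, orientation): joint angles nearest the present ones, or None.
- read_camera(name): name is "side" or "top" or "wrist"; returns the picture (420x560x3 uint8, red, green, blue); there is no depth.
- camera_info(name): a dict with "intrinsics" (3x3 intrinsics, pixels), "T" (4x4, takes a point from camera to world coordinates); the wrist camera has in their place "tool_from_camera" (4x4, takes a point from camera to tool coordinates, whose origin is the TCP and whose axes are the flange's). Camera axes: x right, y up, looking along -z (the intrinsics and any distortion apply to the point x, -y, -z); pixel columns grow to the right and rows downward; lengths in m; the calibration is good to about 2 mm. A picture is of the moment at which its call begins: read the wrist's pose just before it. camera_info takes no time and is no camera call.
A pose or a line that the arm cannot do raises MotionError and nothing moves.
- job_done(): hands the job in; it is judged then, once.
Readings, each from a call of its own:
- get_time(): time.
- get_joint_pos(): joint angles.
- get_qvel(): joint speeds.
- get_effort(): joint torques, N m.
- get_tcp_pos(): TCP position.
- get_ee_rot(): TCP orientation.
- get_ft_force(): force on the tool from outside, world axes, zero at the start.
- get_ft_torque(): the same for the moment, N m.
- get_grip_width(): opening from 0.0 (shut) to 1.0 (fully open).
- get_finger_force(): force on a finger pad.
Only numpy, scipy, OpenCV 4.12 (cv2) and the standard library are available. Lean on these libraries where they do the work, as an engineer would, in place of code of your own. Each camera call takes 0.05 s, during which the arm holds its last target. There are 200 camera calls.

## Working session

There is one attempt and no reset: what is moved stays moved. The work goes in short steps, each a Python script; the robot and the scene stay as the last script left them, time stands still between calls to the robot, and variables do not carry over. Pictures are saved under pics/ and viewed, at most 10 in all, crops included, and the job is handed in when it is done.

```bash
mkdir -p pics; ls; python3 - <<'E'
from station import *
import cv2,numpy as np
for n in ("side","top"):
    im=read_camera(n); cv2.imwrite(f"pics/{n}0.png",im[:,:,::-1]); c=camera_info(n); print(n,{k:np.round(np.array(v),4).tolist() for k,v in c.items()})
print(camera_info("wrist")); print(get_time(),get_ee_rot())
E
```

```text
pics
side {'intrinsics': [[414.0931, 0.0, 270.8191], [0.0, 414.0931, 209.1816], [0.0, 0.0, 1.0]], 'T': [[0.9996, -0.0151, 0.0226, 0.5685], [0.027, 0.6488, -0.7604, -0.6743], [-0.0032, 0.7608, 0.649, 0.6655], [0.0, 0.0, 0.0, 1.0]]}
top {'intrinsics': [[448.0214, 0.0, 278.2638], [0.0, 448.0214, 211.145], [0.0, 0.0, 1.0]], 'T': [[-0.0119, 0.992, -0.1258, 0.4163], [-0.9998, -0.0141, -0.0161, -0.0001], [-0.0178, 0.1256, 0.9919, 1.0561], [0.0, 0.0, 0.0, 1.0]]}
{'intrinsics': array([[378.11257796,   0.        , 284.78032697],
       [  0.        , 378.11257796, 208.74020498],
       [  0.        ,   0.        ,   1.        ]]), 'tool_from_camera': array([[ 1.49848906e-04,  9.67356568e-01,  2.53419116e-01,
         6.92688405e-02],
       [ 9.99999776e-01, -3.10194851e-04,  5.92773570e-04,
         1.21369820e-03],
       [ 6.52032711e-04,  2.53418971e-01, -9.67356398e-01,
        -1.63318350e-01],
       [ 0.00000000e+00,  0.00000000e+00,  0.00000000e+00,
         1.00000000e+00]])}
0.1 [-6.91812845e-04  9.85432162e-01  1.70067533e-01 -1.01322193e-04]
```

View pics/top0.png

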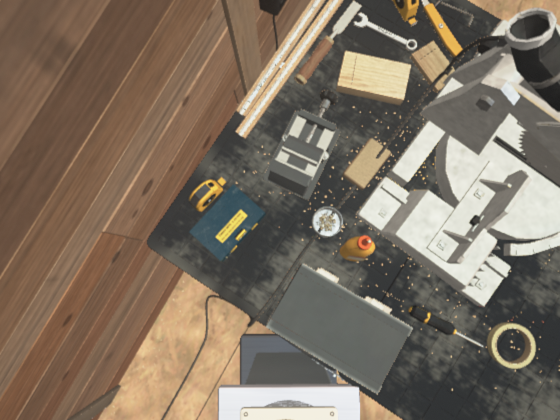

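View pics/side0.png

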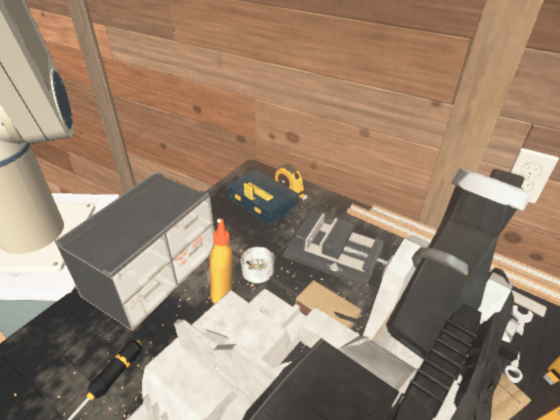

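```bash
python3 - <<'E'
import cv2
a=cv2.imread("pics/top0.png")[150:290,140:340]; cv2.imwrite("pics/c1.png",cv2.resize(a,None,fx=4,fy=4,interpolation=cv2.INTER_CUBIC))
a=cv2.imread("pics/side0.png")[140:250,190:350]; cv2.imwrite("pics/c2.png",cv2.resize(a,None,fx=5,fy=5,interpolation=cv2.INTER_CUBIC))
E
```

```text
(no output)
```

View pics/c1.png

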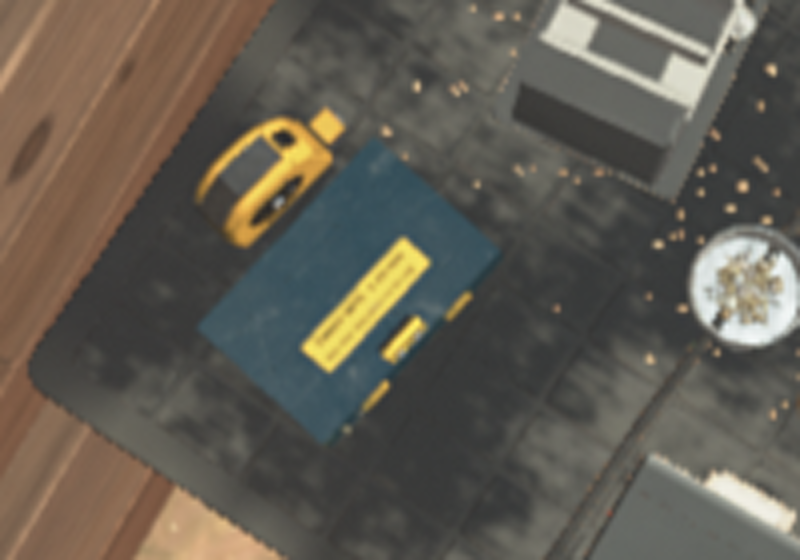

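View pics/c2.png

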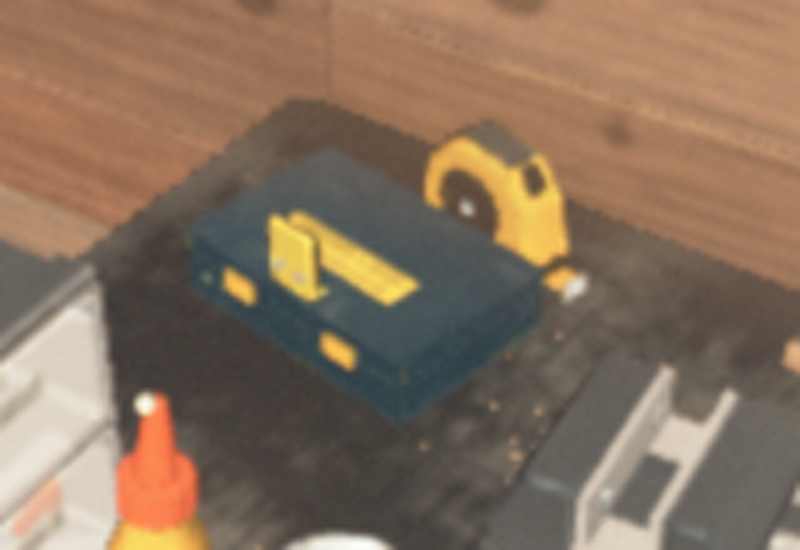

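```bash
cat > h.py <<'E'
from station import *
import numpy as np, cv2
from scipy.spatial.transform import Rotation as R
def ray(n,uv,T=None):
    c=camera_info(n); K=c["intrinsics"]; T=c["T"] if T is None else T
    d=np.linalg.solve(K,[uv[0],uv[1],1]); return T[:3,3],T[:3,:3]@(d*[1,-1,-1])
def onz(n,uv,z,T=None):
    o,d=ray(n,uv,T); return o+d*(z-o[2])/d[2]
def wristT():
    w=get_ee_rot(); T=np.eye(4); T[:3,:3]=R.from_quat([w[1],w[2],w[3],w[0]]).as_matrix(); T[:3,3]=get_tcp_pos()
    return T@camera_info("wrist")["tool_from_camera"]
def quat(yaw,tilt=0):
    """tool down, tool y along the direction yaw (rad); tilt turns it about that axis"""
    y=np.array([np.cos(yaw),np.sin(yaw),0]); z=np.array([0,0,-1.]); M=np.c_[np.cross(y,z),y,z]
    q=(R.from_rotvec(tilt*y)*R.from_matrix(M)).as_quat(); return [q[3],q[0],q[1],q[2]]
E
python3 - <<'E'
from h import *
t=lambda u,v:(u/4+140-.375,v/4+150-.375)
s=lambda u,v:(u/5+190-.4,v/5+140-.4)
np.set_printoptions(precision=4,suppress=True)
P=[onz("top",t(*p),.041) for p in((198,328),(375,142),(500,250),(325,440))]; S=[onz("side",s(*p),.041) for p in((330,148),(545,278),(402,382),(188,235))]
print(np.array(P)[:,:2],np.mean(P,0)); print(np.array(S)[:,:2],np.mean(S,0))
for Q in(P,S):
    x=(Q[2]+Q[3]-Q[0]-Q[1]);x=-x; y=Q[0]+Q[3]-Q[1]-Q[2]; print(np.arctan2(x[1],x[0]),np.arctan2(-y[0],y[1]),np.linalg.norm(x[:2])/2,np.linalg.norm(y[:2])/2)
print("edge",onz("top",t(35,370),0),onz("top",t(270,10),0), "hook",onz("top",t(330,125),.01),"ridge",onz("top",t(245,165),.067),onz("side",s(490,140),.065))
print("vice corner",onz("top",t(515,115),0.03),"cab",onz("top",t(650,460),.15))
for z in(.25,.35):
  for yaw in np.arange(-3,3.1,.5): print(z,yaw,inverse_kinematics([.5,.1,z],quat(yaw)))
E
```

```text
[[0.5009 0.2201]
 [0.607  0.1192]
 [0.5433 0.0476]
 [0.4366 0.1473]] [0.5219 0.1336 0.041 ]
[[0.5025 0.2178]
 [0.6125 0.111 ]
 [0.5455 0.0334]
 [0.4361 0.1412]] [0.5242 0.1259 0.041 ]
0.8450726740988996 0.8146059191708469 0.09650429068278253 0.14625756353492034
0.8576940034712163 0.796356843213461 0.1019491928459408 0.15347696669703714
edge [0.4807 0.3255 0.    ] [0.6969 0.1878 0.    ] hook [0.6235 0.1496 0.01  ] ridge [0.5901 0.1892 0.067 ] [0.5857 0.1924 0.065 ]
vice corner [0.6238 0.0387 0.03  ] cab [ 0.4224 -0.032   0.15  ]
0.25 -3.0 None
0.25 -2.5 None
0.25 -2.0 [ 0.1741  0.2198  1.8557 -0.      1.0661  2.1741]
0.25 -1.5 [ 0.1741  0.2198  1.8557 -0.      1.0661  1.6741]
0.25 -1.0 [ 0.1741  0.2198  1.8557 -0.      1.0661  1.1741]
0.25 -0.5 [ 0.1741  0.2198  1.8557 -0.      1.0661  0.6741]
0.25 0.0 [ 0.1741  0.2198  1.8557 -0.      1.0661  0.1741]
0.25 0.5 [ 0.1741  0.2198  1.8557 -0.      1.0661 -0.3259]
0.25 1.0 [ 0.1741  0.2198  1.8557 -0.      1.0661 -0.8259]
0.25 1.5 [ 0.1741  0.2198  1.8557 -0.      1.0661 -1.3259]
0.25 2.0 [ 0.1741  0.2198  1.8557 -0.      1.0661 -1.8259]
0.25 2.5 [ 0.1741  0.2198  1.8557 -0.      1.0661 -2.3259]
0.25 3.0 None
0.35 -3.0 None
0.35 -2.5 None
0.35 -2.0 [ 0.1741  0.1189  1.7396 -0.      1.2831  2.1741]
0.35 -1.5 [ 0.1741  0.1189  1.7396 -0.      1.2831  1.6741]
0.35 -1.0 [ 0.1741  0.1189  1.7396 -0.      1.2831  1.1741]
0.35 -0.5 [ 0.1741  0.1189  1.7396 -0.      1.2831  0.6741]
0.35 0.0 [ 0.1741  0.1189  1.7396 -0.      1.2831  0.1741]
0.35 0.5 [ 0.1741  0.1189  1.7396 -0.      1.2831 -0.3259]
0.35 1.0 [ 0.1741  0.1189  1.7396 -0.      1.2831 -0.8259]
0.35 1.5 [ 0.1741  0.1189  1.7396 -0.      1.2831 -1.3259]
0.35 2.0 [ 0.1741  0.1189  1.7396 -0.      1.2831 -1.8259]
0.35 2.5 [ 0.1741  0.1189  1.7396 -0.      1.2831 -2.3259]
0.35 3.0 None
```

```bash
python3 - <<'E'
from h import *
movel([.21,-.589,.38],v=.25)
move_pose([.54,.15,.24],quat(2.39))
T=wristT(); im=read_camera("wrist"); np.save("wT.npy",T); cv2.imwrite("pics/w1.png",im[:,:,::-1]); print(get_time(),get_tcp_pos())
E
```

```text
3.825 [0.54026788 0.14945967 0.24009668]
```

View pics/w1.png

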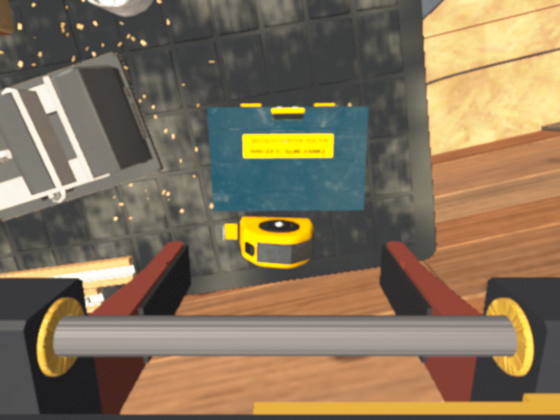

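```bash
python3 - <<'E'
from h import *
np.set_printoptions(precision=4,suppress=True)
T=np.load("wT.npy"); im=cv2.imread("pics/w1.png"); hsv=cv2.cvtColor(im,cv2.COLOR_BGR2HSV)
m=cv2.inRange(hsv,(90,100,40),(115,255,160)); m=cv2.morphologyEx(m,cv2.MORPH_CLOSE,np.ones((15,15)))
c=max(cv2.findContours(m,0,1)[0],key=cv2.contourArea); q=cv2.approxPolyDP(c,8,True)[:,0]; print(q.tolist())
r=cv2.minAreaRect(c); print(r)
g=lambda p,z:onz("wrist",p,z,T)
Q=[g(p,.041) for p in((364.5,210.5),(213,210.5),(208,107.5),(367.5,107.5))]; print(np.array(Q)[:,:2])
x=Q[0]+Q[1]-Q[2]-Q[3]; y=Q[0]+Q[3]-Q[1]-Q[2]
print("yaw",np.arctan2(x[1],x[0]),np.arctan2(-y[0],y[1]),np.linalg.norm(x[:2])/2,np.linalg.norm(y[:2])/2, np.mean(Q,0))
th=np.arctan2(-y[0],y[1]); ex=np.array([np.cos(th),np.sin(th)]);ey=np.array([-np.sin(th),np.cos(th)]); C=np.mean(Q,0)[:2]
loc=lambda p,z:np.array([(g(p,z)[:2]-C)@ex,(g(p,z)[:2]-C)@ey])
# tape yellow mask
ym=cv2.inRange(hsv,(18,120,120),(35,255,255)); ym[:212]=0; ym[280:]=0; yy,xx=np.nonzero(ym); print("tape px",xx.min(),xx.max(),yy.min(),yy.max())
for n,p,z in(("hook",(224,231),.01),("near low front",(313,225),.03),("ridge near-front",(296,243),.067),("ridge near-back",(299,262),.06),("ridge far front",(257,243),.067),("ridge far-back",(259,262),.06),("edgeA",(215,290),0),("edgeB",(425,256),0),("tabtopL",(272,109),.077),("tabtopR",(304,109),.077),("vice",(158,165),0.03)): print(n,loc(p,z))
E
```

```text
[[208, 108], [215, 210], [361, 209], [366, 107], [306, 107], [302, 121]]
((287.5, 158.5), (103.0, 159.0), 90.0)
[[0.5021 0.223 ]
 [0.6118 0.1202]
 [0.5442 0.0483]
 [0.4364 0.1492]]
yaw 0.8303029005385352 0.8181959320021337 0.09871558824072332 0.14899155377052775 [0.5236 0.1352 0.041 ]
tape px 4 312 216 278
hook [ 0.0808 -0.0697]
near low front [0.0678 0.0258]
ridge near-front [0.0741 0.0072]
ridge near-back [0.0962 0.0105]
ridge far front [ 0.0741 -0.0295]
ridge far-back [ 0.0962 -0.0285]
edgeA [ 0.1565 -0.0849]
edgeB [0.114  0.1566]
tabtopL [-0.048 -0.014]
tabtopR [-0.048   0.0127]
vice [ 0.0056 -0.129 ]
```

```bash
cat >> h.py <<'E'
C=np.array([.5236,.1345]); TH=.822
def W(x,y,z): return [C[0]+x*np.cos(TH)-y*np.sin(TH), C[1]+x*np.sin(TH)+y*np.cos(TH), z]
def force():
    f=np.array(get_ft_force()); c,s=np.cos(TH),np.sin(TH); return np.round([c*f[0]+s*f[1],-s*f[0]+c*f[1],f[2]],2)
def snap(n,cam="wrist"): 
    np.save("wT.npy",wristT()); cv2.imwrite(f"pics/{n}.png",read_camera(cam)[:,:,::-1])
QT=quat(TH+np.pi/2,-.3)
E
python3 - <<'E'
from h import *
command_gripper(0.)
move_pose(W(.075,.056,.16),QT); print(force())
print(movel(W(.082,.056,.018),v=.12,until_force=8), force(), get_tcp_pos())
movel(W(.082,.035,.018),v=.06); print(force())
for y in (.01,-.015): movel(W(.082,y,.018),v=.05); print(y,force())
snap("w2"); print(get_time())
E
```

```text
[ 0.45  0.64 -0.09]Traceback (most recent call last):
  File "<stdin>", line 4, in <module>
station.MotionError: the arm cannot follow that straight line within its joint ranges
```

```bash
python3 - <<'E'
from h import *
np.set_printoptions(precision=3,suppress=True)
print(np.array(get_joint_pos()))
for t in(-.3,-.2,-.1,0):
  for yo in(0,.18):
    for p in((.082,.056,.018),(.082,-.072,.018)):
      q=inverse_kinematics(W(*p),quat(TH+np.pi/2+yo,t)); print(t,yo,p[1],None if q is None else np.array(q))
for t in(.3,.2):
    for p in((.082,.056,.018),(.082,-.072,.018)):
      q=inverse_kinematics(W(*p),quat(TH-np.pi/2,t)); print(t,'flip',p[1],None if q is None else np.array(q))
E
```

```text
[ 0.304  0.351  1.962  0.268  0.583 -2.295]
-0.3 0 0.056 None
-0.3 0 -0.072 None
-0.3 0.18 0.056 None
-0.3 0.18 -0.072 None
-0.2 0 0.056 [ 0.339  0.624  1.936  0.232  0.414 -2.258]
-0.2 0 -0.072 [ 0.149  0.685  1.782  0.247  0.531 -2.448]
-0.2 0.18 0.056 [ 0.322  0.629  1.923  0.292  0.45  -2.505]
-0.2 0.18 -0.072 None
-0.1 0 0.056 [ 0.364  0.64   1.874  0.086  0.539 -2.1  ]
-0.1 0 -0.072 [ 0.179  0.701  1.724  0.101  0.639 -2.292]
-0.1 0.18 0.056 [ 0.356  0.642  1.868  0.114  0.554 -2.312]
-0.1 0.18 -0.072 [ 0.173  0.705  1.715  0.121  0.657 -2.493]
0 0 0.056 [ 0.388  0.663  1.81  -0.     0.669 -2.005]
0 0 -0.072 [ 0.208  0.724  1.663 -0.     0.754 -2.185]
0 0.18 0.056 [ 0.388  0.663  1.81  -0.     0.669 -2.185]
0 0.18 -0.072 [ 0.208  0.724  1.663 -0.     0.754 -2.365]
0.3 flip 0.056 [0.311 0.618 1.995 0.507 0.302 0.591]
0.3 flip -0.072 [0.116 0.676 1.836 0.467 0.44  0.46 ]
0.2 flip 0.056 [0.339 0.624 1.936 0.232 0.414 0.883]
0.2 flip -0.072 [0.149 0.685 1.782 0.247 0.531 0.693]
```

```bash
sed -i 's/^QT=.*/QT=quat(TH+np.pi\/2,-.2)/' h.py; python3 - <<'E'
from h import *
move_pose(W(.078,.05,.16),QT); print(force())
print(movel(W(.082,.05,.018),v=.1,until_force=8), force())
movel(W(.082,.035,.018),v=.06); print(force())
for y in (.01,-.015): movel(W(.082,y,.018),v=.05); print(y,force())
snap("w2"); print(get_time())
E
```

```text
[-0.06  0.06 -0.17]
False [-0.09 -0.13 -0.64]
[ 0.01 -0.69  0.45]
0.01 [-0.94 -0.64  0.76]
-0.015 [ 0.27 -0.25 -0.26]
9.275
```

View pics/w2.png

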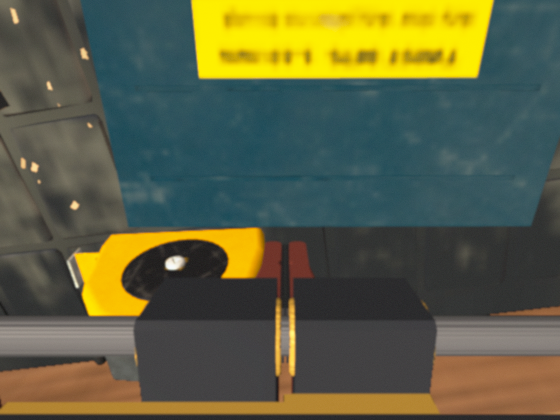

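```bash
python3 - <<'E'
from h import *
for y in (-.045,-.075): movel(W(.082,y,.018),v=.05); print(y,force())
wait(.3); movel(W(.082,-.06,.018),v=.06); movel(W(.07,-.055,.2),v=.2)
move_pose(W(-.02,-.08,.24),quat(TH+np.pi/2)); wait(.2)
snap("w3"); print(get_time())
E
```

```text
-0.045 [ 0.08 -0.53 -0.45]
-0.075 [ 0.04 -0.31 -0.22]
13.2583
```

View pics/w3.png

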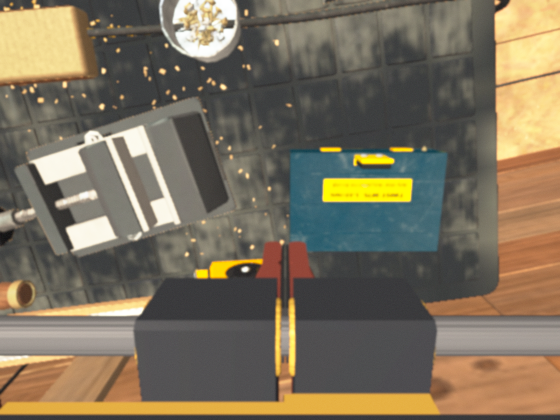

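```bash
python3 - <<'E'
from h import *
T=np.load("wT.npy"); c,s=np.cos(TH),np.sin(TH); A=np.array([[c,s],[-s,c]])
loc=lambda p,z:np.round(A@(onz("wrist",p,z,T)[:2]-C),4)
for p in((290,150),(292.5,249),(438,251),(446,152)): print(loc(p,.041))
print("hook",loc((195,273),.01),"tape body front",loc((212,262),.045),loc((255,259),.045),"tab",loc((356,158),.077),loc((394,158),.077))
im=cv2.imread("pics/w3.png")[240:300,150:320]; cv2.imwrite("pics/c3.png",cv2.resize(im,None,fx=4,fy=4,interpolation=2))
E
```

```text
[-0.052  -0.0749]
[ 0.0478 -0.0719]
[0.05   0.0762]
[-0.0502  0.0734]
hook [ 0.0881 -0.1802] tape body front [ 0.0603 -0.1534] [ 0.057  -0.1098] tab [-0.0489 -0.0188] [-0.0489  0.0139]
```

View pics/c3.png

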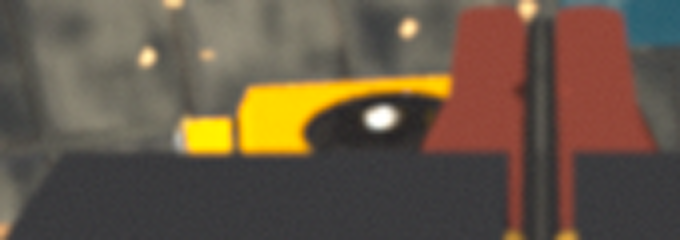

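```bash
python3 - <<'E'
from h import *
Q=quat(TH+np.pi/2); h=.036; r=.010
move_pose(W(-.085,-.001,.15),Q); movel(W(-.085,-.001,.026+h),v=.12); wait(.3); f0=force(); print(f0,get_time())
arc=lambda t,d=0:W(.051-(.100-d)*np.cos(t)+h*np.sin(t)-r,-.001,.026+(.100-d)*np.sin(t)+h*np.cos(t))
print(movel(W(-.056,-.001,.026+h),v=.03,until_force=1.5),force()-f0,get_tcp_pos()-np.array(arc(0)))
ok=True
for t in np.arange(.05,1.56,.05):
    movel(arc(t,.001),v=.07); f=force()-f0; print(round(t,2),f)
    if np.hypot(*f[:2])>6 or abs(f[2])>10: ok=False; print("stop"); break
snap("s4","side"); print(get_time())
if ok:
    p=arc(t); movel([p[0],p[1],p[2]+.06],v=.1); wait(1.5); move_pose(W(-.09,0,.3),Q); wait(.2); snap("s5","side"); print(get_time())
a,b=[cv2.resize(cv2.imread(f"pics/{n}.png")[110:250,190:350],None,fx=2.4,fy=2.4) for n in("s4","s5" if ok else "s4")]
cv2.imwrite("pics/c5.png",np.hstack([a,b]))
E
```

```text
[ 0.16 -0.66  0.67] 15.05
True [-0.5  -0.12 -1.4 ] [-0.00042413 -0.00019717 -0.00029079]
0.05 [-4.93  0.18  0.53]
0.1 [-6.48  2.3   1.27]
stop
16.4
```

View pics/c5.png

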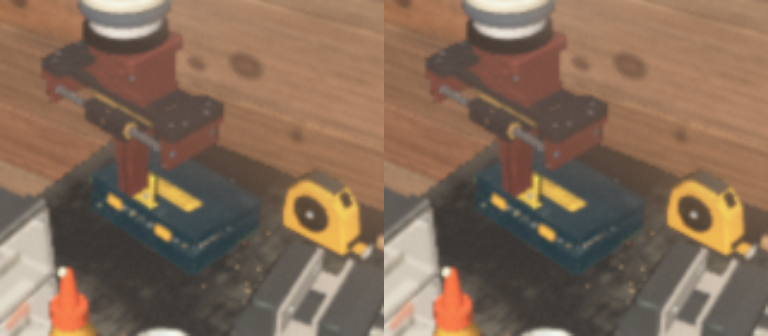

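```bash
cat >> h.py <<'E'
def favg(n=6):
    L=[]
    for _ in range(n): L.append(force()); wait(.015)
    return np.mean(L,0)
E
python3 - <<'E'
from h import *
print(favg(),favg(),get_time())
s=cv2.imread("pics/s4.png"); s0=cv2.imread("pics/side0.png")
# case motion: lid far-end corner / label shift between side pictures by template
K=cv2.cvtColor
for (x0,y0,x1,y1) in((250,205,280,225),(278,180,302,203),(240,200,262,215)):
    t=s0[y0:y1,x0:x1]; r=cv2.matchTemplate(s[y0-8:y1+8,x0-8:x1+8],t,cv2.TM_CCOEFF_NORMED); _,m,_,l=cv2.minMaxLoc(r); print(l[0]-8,l[1]-8,m)
print(camera_info("side")["intrinsics"][0,0]/np.linalg.norm(camera_info("side")["T"][:3,3]-[.52,.13,.04])/1000,"px/mm")
E
```

```text
[-5.375  1.45   1.88 ] [-5.39833333  1.65333333  1.96166667] 16.6
0 -3 0.890606164932251
7 -8 0.688552737236023
0 -3 0.9105324149131775
0.4059638285812665 px/mm
```

```bash
python3 - <<'E'
from h import *
h=.036; r=.010; f0=np.array([0,-.3,.3]); d=.0003
def go(t,d,v):
    c,s=np.cos(t),np.sin(t); p=np.array([-.100*c+h*s,.100*s+h*c]); p*=1-d/np.hypot(*p)
    movel(W(.051+p[0]-r,-.001,.026+p[1]),v=v); f=favg(3)-f0; u=p/np.hypot(*p); return f@[u[0],0,u[1]],f@[u[1],0,-u[0]],f
ok=True; t=.1
fr,ft,f=go(t,d,.02); print(fr,ft)
while t<1.55:
    d-=np.clip(.00015*(fr-1.8),-.0004,.0006); t+=.04
    fr,ft,f=go(t,d,.06); print(f"{t:.2f} d={d*1e3:.2f} Fr={fr:.1f} Ft={ft:.1f} Fy={f[1]:.1f}")
    if abs(fr)>7 or abs(ft)>6: ok=False; print("stop"); break
print(get_time()); snap("s6","side")
if get_time()>40: print("slow")
E
```

```text
3.2724024781328613 -0.7280139032546925
0.14 d=0.08 Fr=3.6 Ft=-0.8 Fy=2.4
0.18 d=-0.18 Fr=2.7 Ft=-0.7 Fy=2.1
0.22 d=-0.32 Fr=2.1 Ft=-0.9 Fy=1.2
0.26 d=-0.37 Fr=2.5 Ft=-1.2 Fy=1.4
0.30 d=-0.48 Fr=1.9 Ft=-0.7 Fy=1.3
0.34 d=-0.50 Fr=2.4 Ft=-0.5 Fy=1.1
0.38 d=-0.59 Fr=1.8 Ft=-0.9 Fy=1.5
0.42 d=-0.59 Fr=2.3 Ft=-1.2 Fy=1.3
0.46 d=-0.66 Fr=2.2 Ft=-1.0 Fy=1.4
0.50 d=-0.72 Fr=1.4 Ft=-0.8 Fy=0.9
0.54 d=-0.66 Fr=2.1 Ft=-0.7 Fy=1.2
0.58 d=-0.71 Fr=1.7 Ft=-0.7 Fy=1.2
0.62 d=-0.70 Fr=2.1 Ft=-0.4 Fy=0.2
0.66 d=-0.75 Fr=2.1 Ft=-1.0 Fy=0.9
0.70 d=-0.79 Fr=1.3 Ft=-0.6 Fy=0.9
0.74 d=-0.72 Fr=1.9 Ft=-0.4 Fy=0.2
0.78 d=-0.73 Fr=1.9 Ft=-0.7 Fy=0.7
0.82 d=-0.74 Fr=2.5 Ft=-1.2 Fy=0.4
0.86 d=-0.85 Fr=2.0 Ft=-0.2 Fy=-0.1
0.90 d=-0.87 Fr=2.3 Ft=-0.4 Fy=-0.3
0.94 d=-0.95 Fr=1.6 Ft=-0.1 Fy=0.2
0.98 d=-0.91 Fr=2.2 Ft=-0.0 Fy=0.1
1.02 d=-0.97 Fr=1.7 Ft=-0.3 Fy=0.6
1.06 d=-0.96 Fr=2.1 Ft=-0.2 Fy=0.6
1.10 d=-1.01 Fr=2.2 Ft=-0.0 Fy=0.0
1.14 d=-1.07 Fr=2.5 Ft=-0.2 Fy=0.1
1.18 d=-1.18 Fr=1.6 Ft=-0.3 Fy=0.5
1.22 d=-1.15 Fr=1.8 Ft=-0.4 Fy=0.3
1.26 d=-1.15 Fr=2.4 Ft=-0.0 Fy=0.5
1.30 d=-1.24 Fr=2.4 Ft=-0.4 Fy=0.4
1.34 d=-1.32 Fr=2.1 Ft=-0.2 Fy=0.2
1.38 d=-1.37 Fr=1.5 Ft=-0.1 Fy=0.0
1.42 d=-1.33 Fr=2.3 Ft=0.5 Fy=0.4
1.46 d=-1.40 Fr=2.3 Ft=0.2 Fy=0.4
1.50 d=-1.47 Fr=3.3 Ft=0.5 Fy=0.6
1.54 d=-1.70 Fr=0.4 Ft=0.6 Fy=-0.1
1.58 d=-1.49 Fr=-0.2 Ft=0.4 Fy=0.5
28.0
```

```bash
python3 - <<'E'
from h import *
p=np.array(get_tcp_pos()); movel(list(p+[0,0,.08]),v=.12); wait(1.5)
q=np.array(get_tcp_pos()); e=np.array(W(-.1,0,0))-np.array(W(0,0,0)); movel(list(q+e+[0,0,.05]),v=.2); wait(1)
snap("w7"); wi=cv2.imread("pics/w7.png"); snap("s7","side"); snap("t7","top"); print(get_time(),favg())
a=cv2.resize(cv2.imread("pics/s7.png")[110:260,190:360],None,fx=2.3,fy=2.3); b=cv2.resize(wi,(a.shape[1],a.shape[0])); cv2.imwrite("pics/c7.png",np.hstack([a,b]))
E
```

```text
32.225 [-0.16166667 -0.135       0.22      ]
```

View pics/c7.png

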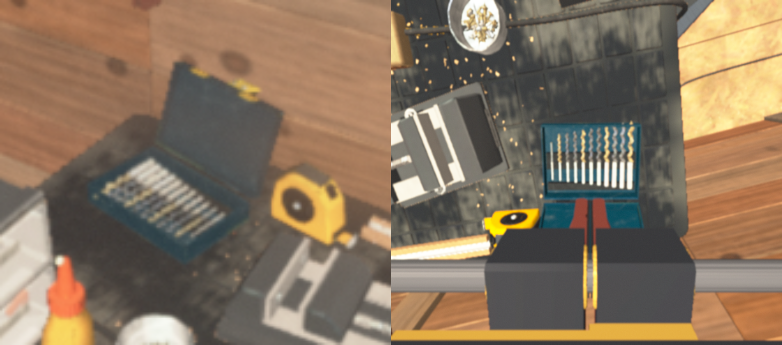

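The picture shows the lid open on its stop (left half, around (215,130)). The tape measure stands upright past the far end of the case (around (308,205)), and the fingers are clear of everything.

```bash
python3 -c "
from station import *
print(job_done())"
```

```text
the job is handed in; nothing more can be done
None
```

I handed the job in at about 32 s of the 61 s limit. The last picture shows the lid open on its stop by itself and the tape measure upright past the case's far end, about 131 mm from its middle. The hand-in gave no verdict. I did not measure the case's or bystanders' final positions; the case was pushed with up to about 6 N during the first stroke on the tab.

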